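# Feel out the gap under the cart track's foot

## Task

The foot at the middle of the cart track hangs clear of the bench. Pick up the tapered feeler blade by its upright grip and slide it flat along the bench, thin end first, straight and centred under the foot until it drags with about 8 N, then let go and leave it wedged there. Never force it, keep your hand off the track, and leave the bottle, beaker and screwdriver alone.

Things in the scene. Friction and masses are not known exactly. Their poses are not given: they have to be found in the camera images.
- blade_grip (a point): Centre of the blade's upright grip: a wooden tab 40 mm long (along x), 12 mm thick (y), 48 mm tall, on a loose aluminium wedge (0.16 kg nominal) 30 mm wide lying flat on the bench. This point is 43 mm above the blade's underside; the tab runs from 19 to 67 mm above it. Own x points along the blade to its thin end, z up.
- blade_tip (a point): Middle of the blade's thin end, on the underside, 115 mm ahead of the grip's centre; same axes. The wedge is 140 mm long, from 25 mm behind the grip's centre to this end; 19 mm thick until 80 mm before this end, then its top slopes evenly (1 in 5) down to 3 mm here.
- track: Fixed aluminium cart track, 700 mm long, 70 mm tall, on two black blocks 0.3 m either side of the foot; a blue cart is parked on it. Origin: on the bench straight below the foot's nose. Own x: the way the blade goes in, square to the track, away from the robot; y along the track. The track begins 42 mm beyond the origin, underside 40 mm above the bench.
- nose_place (a point): Same point as the track's origin. Above it is the foot's pale rubber nose, a lying cylinder 28 mm in diameter, 40 mm wide along y. The gap from its lowest line to the bench was set anywhere from 5 to 12.5 mm and is not measured. The nose is sprung: it rises up to 9 mm, pressing with about 1 N at first and 5 N more per mm of lift.
- foot_arm (a point): Top of the 40 mm wide fixed arm, 68 mm above the bench, that juts from the track's middle towards the robot and carries the foot; it ends 19 mm in front of the nose's axis, its underside is 52 mm above the bench; a thumb wheel above this point reaches up to 98 mm.
- flask_mid (a point): Bystander: centre of a light blue drinking bottle, 72 mm in diameter, 230 mm tall, standing.
- beaker_mid (a point): Bystander: centre of a glass beaker, 68 mm in diameter, 85 mm tall, standing.
- driver_grip (a point): Bystander: grip of a screwdriver lying on the bench.
There are look-alikes about, which are no part of the job. Of the things that look like the part that bears blade_grip, the middle-sized one is meant.

How it is judged:
By the outcome, as a careful person would: the job done as asked, in the order asked, and still so for the second after the job is handed in, with the robot touching nothing.
It also fails if it takes over 58 s, if anything falls off the work surface, if the arm or the gripper's body presses on something with over 40 N, if the wrist force passes 120 N, or if a joint passes its speed limit or range.

## Robot

A 7-joint arm with a two-finger parallel gripper is mounted at the origin on the work surface. World frame = base frame: x ahead of the robot, y to its left, z up, the work surface at z = 0. Lengths are in m, angles in rad, forces in N, time in s.
With the tool pointing down it reaches from about 0.425 to 0.875 m from the base axis. Payload 4.7 kg.
Tool frame: the origin (TCP) lies on the centre line of the jaws, within the pads' length; the fingertips stand ahead of it and the grasp point (between the pads) lies 2 mm behind it (nose_length is the z of the fingertips in the tool frame, in m); z points along the fingers, y is the line along which they close (so a half turn about z gives the same grasp; the last joint's range is limited). The gripper opens to 87 mm and grips with 3 to 60 N. Pads are 19 mm wide; open, the fingers measure 117 mm over their backs; the gripper's body (75 mm by 190 mm) begins 51 mm behind the grasp point.
Start: joints at [-1.139, 0.321, -0.07, 1.45, 0.023, 1.371, -0.057], TCP at [0.264, 0.594, 0.24] pointing down, gripper open.
Joint ranges: [-2.86, 2.86], [-0.3, 2.09], [-1.38, 1.24], [0.06, 2.45], [-1.56, 4.7], [0.09, 2.05], [-2.69, 2.69]. Speed limits (rad/s): [2.57, 2.57, 3.14, 3.14, 3.14, 3.14, 3.14].

## Interface

Orientations are given as a rotation vector (axis times angle).
In Python, from bench import * gives the robot as it stands.
- The arm moves only by the tool send_rows, never from a script. Its arguments are lists of equal length, an entry for each row: "xyz": the shift along the tool's x, y, z in mm, a list of three; "dr": the turn, a rotation vector about the tool's x, y, z in rad, a list of three. A call has exactly 10 rows; each row is the pose to reach, as a shift and turn from the pose commanded when the call began, along the tool's axes at that moment; what a row does not reach only later rows make up. A row lasts 1/12 s, in which the tool goes at most 41.7 mm and 7.16 degrees, less where a joint would pass 70% of its speed; a pose out of reach is approached as far as the arm can. A call with a gripper value outside its range is refused whole. "jaw" is the finger opening in mm, from 0 to 87, set as the call begins (left out, the last holds). The fingers move at their own pace and stop on an object; "grip_force" is the grip in N (left out, the last holds). Time passes only in rows, so rows that repeat a pose let the fingers close, or fill a call up. It gives the time, the measured TCP pose, the force, the opening and the grip force at its end, in the units of the state.
- get_state(): the state, without advancing time (a new reading comes with each control period).
- get_image(name): name is "side" or "top" or "wrist"; returns the picture (480x640x3 uint8, red, green, blue); there is no depth.
- calibration(name): a dict with "vfov" (degrees; the focal length in pixels is half the picture's height over the tangent of half this angle, whatever the lens; pixels are square), "cx", "cy" (the principal point, pixels), "rvec" (rotation vector, rad) and "tvec" (3), from world to camera coordinates, as OpenCV has them; the wrist camera has in their place "hand_eye" (4x4, takes a point from camera to tool coordinates, whose origin is the TCP and whose axes are the flange's). Camera axes: x right, y down, z forward; pixel columns grow to the right and rows downward; lengths in m; the calibration is good to about 2 mm. A picture is of the moment at which its call begins: read the wrist's pose just before it. calibration takes no time and is no camera call.
- close_job(): hands the job in; it is judged then, once.
The state is a dict: "time": time; "joint_positions": joint angles; "qd": joint speeds; "joint_torque": joint torques, N m; "position": TCP position; "tool_rot": TCP orientation; "ft_force": force on the tool from outside, world axes, zero at the start; "torque": the same for the moment, N m; "grip_width": opening from 0.0 (shut) to 1.0 (fully open); "grip_force": force on a finger pad.
Only numpy, scipy, OpenCV 4.12 (cv2) and the standard library are available. Lean on these libraries where they do the work, as an engineer would, in place of code of your own. Each camera call takes 0.05 s, during which the arm holds its last target. There are 200 camera calls.

## Working session

There is one attempt and no reset: what is moved stays moved. The work goes in short steps, Python scripts to look and compute and a tool call to move; the robot and the scene stay as the last step left them, time stands still between calls to the robot, and variables do not carry over. Pictures are saved under pics/ and viewed, at most 10 in all, crops included, and the job is handed in when it is done.

Besides the shell and the picture viewer there is one more tool, called after ">>>" as name(argument=value, ...) on one line, values as JSON. send_rows: Moves the arm, as the interface text tells. Its arguments: {"type":"object","properties":{"xyz":{"type":"array"},"dr":{"type":"array"},"jaw":{"type":"number"},"grip_force":{"type":"number"}},"required":["xyz","dr"]}

```bash
ls; mkdir -p pics
python3 - <<'E'
from bench import *
import cv2, numpy as np
print(get_state())
ims=[]
for n in("side","top","wrist"):
    im=get_image(n); cv2.imwrite(f"pics/{n}0.png",im[:,:,::-1]); print(n,calibration(n))
E
```

```text
pics
{'time': 0.0, 'joint_positions': array([-1.13891106,  0.32180439, -0.070039  ,  1.45166422,  0.02259867,
        1.37075051, -0.056943  ]), 'qd': array([-3.95601981e-04,  2.28300183e-03,  1.98644608e-03,  4.60668476e-05,
        7.20341236e-05, -1.25068079e-03, -6.32474218e-04]), 'joint_torque': array([-9.27475921e-04, -4.91292536e+01, -4.04242063e-01, -3.12533355e+01,
       -6.38842466e-02,  4.37780970e-02,  1.87175183e-04]), 'position': array([0.26359504, 0.59360556, 0.2384786 ]), 'tool_rot': array([-6.51522575e-01, -3.07300979e+00,  2.85843894e-03]), 'ft_force': array([-0.28671799,  0.87480637,  0.25468192]), 'torque': array([ 0.02851096, -0.02152513, -0.00283425]), 'grip_force': 0.0, 'grip_width': 1.002555101397921}
side {'vfov': 56.53964388172573, 'cx': 317.3854545726466, 'cy': 239.0013354041107, 'rvec': array([ 2.06652027, -0.19458561,  0.13168317]), 'tvec': array([-0.49886828,  0.10159865,  1.18301535])}
top {'vfov': 48.33446027693218, 'cx': 325.36951434358656, 'cy': 234.17514465693327, 'rvec': array([ 2.18168467, -2.22983413,  0.0225761 ]), 'tvec': array([-0.08079772,  0.50299188,  1.32652746])}
wrist {'vfov': 65.5231061810512, 'cx': 321.3848098253338, 'cy': 243.591021906143, 'hand_eye': array([[-1.79505912e-03, -9.60931535e-01, -2.76780350e-01,
         7.56892216e-02],
       [ 9.99998384e-01, -1.69761374e-03, -5.91680882e-04,
         7.15284648e-05],
       [ 9.86986924e-05, -2.76780964e-01,  9.60933030e-01,
        -1.45262670e-01],
       [ 0.00000000e+00,  0.00000000e+00,  0.00000000e+00,
         1.00000000e+00]])}
```

View pics/top0.png

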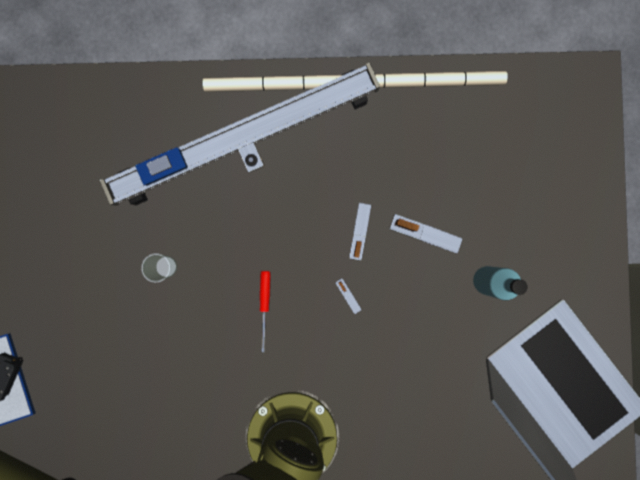

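View pics/side0.png

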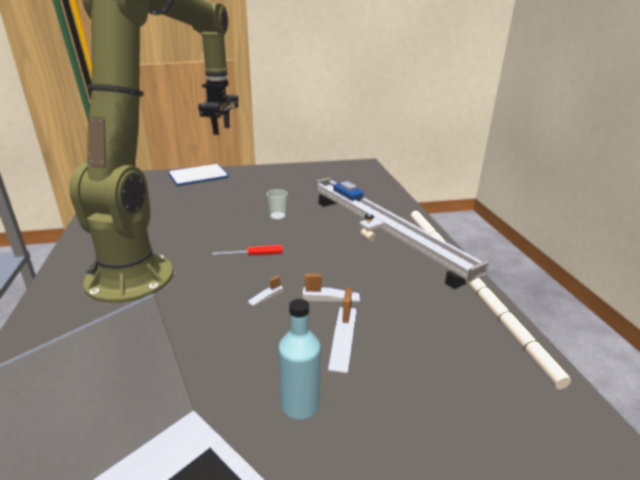

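The top picture shows three wedge blades with brown tabs: small at (348,296), middle at (360,232) and large at (426,233). The middle-sized one is meant. Its tab is at (357,249) and its thin end at (364,204). The foot arm with its wheel is at (251,158), the cart at (162,165), the beaker at (158,267), the bottle at (505,285) and the screwdriver at (265,300).

```bash
cat > h.py <<'E'
from bench import *
import cv2, numpy as np
from scipy.spatial.transform import Rotation as R
def cam(n,st=None):
    c=calibration(n); K=np.array([[240/np.tan(np.radians(c['vfov'])/2),0,c['cx']],[0,240/np.tan(np.radians(c['vfov'])/2),c['cy']],[0,0,1]])
    if n=='wrist':
        T=np.eye(4);T[:3,:3]=R.from_rotvec(st['tool_rot']).as_matrix();T[:3,3]=st['position']; M=np.linalg.inv(T@c['hand_eye'])
        return K,M[:3,:3],M[:3,3]
    return K,R.from_rotvec(c['rvec']).as_matrix(),c['tvec']
def cast(C,uv,z):
    K,r,t=C; o=-r.T@t; d=(r.T@np.linalg.inv(K)@np.c_[np.atleast_2d(uv),np.ones(len(np.atleast_2d(uv)))].T).T
    return o+d*((z-o[2])/d[:,2])[:,None]
def proj(C,P):
    K,r,t=C; q=(K@(r@np.atleast_2d(P).T+t[:,None])).T; return q[:,:2]/q[:,2:]
def blobs(m,amin=30):
    cs,_=cv2.findContours(m.astype(np.uint8),cv2.RETR_EXTERNAL,cv2.CHAIN_APPROX_NONE)
    return [c for c in cs if cv2.contourArea(c)>amin]
E
python3 - <<'E'
from h import *
im=cv2.imread('pics/top0.png'); hsv=cv2.cvtColor(im,cv2.COLOR_BGR2HSV); C=cam('top')
brown=(hsv[...,0]<22)&(hsv[...,1]>110)&(hsv[...,2]>60)
for c in blobs(brown,15):
    (u,v),s,a=cv2.minAreaRect(c); print('brown',u,v,s,a,cast(C,(u,v),.067))
white=(hsv[...,1]<60)&(hsv[...,2]>140)
for c in blobs(white,60):
    b=cv2.boxPoints(cv2.minAreaRect(c)); print('white',cv2.contourArea(c),b.round(1).tolist()); print(cast(C,b,.0).round(3).tolist(),cast(C,b,.07).round(3).tolist())
a=cv2.resize(im[190:320,325:475],None,fx=4,fy=4,interpolation=2)
b=cv2.resize(im[60:210,95:385],None,fx=2.6,fy=2.6,interpolation=2)
w=max(a.shape[1],b.shape[1]); p=lambda x:np.pad(x,((0,0),(0,w-x.shape[1]),(0,0)))
o=np.vstack([p(cv2.resize(a,None,fx=.4,fy=.4)),p(b)]);cv2.imwrite('pics/crop0.png',o);print(o.shape)
E
```

```text
brown 264.4447021484375 290.5497131347656 (10.827119827270508, 41.31124496459961) 3.012787342071533 [[0.36890193 0.05541205 0.067     ]]
brown 357.3269348144531 248.8654022216797 (3.7262067794799805, 14.512594223022461) 11.309932708740234 [[ 0.46297517 -0.16720597  0.067     ]]
brown 407.2000732421875 224.9000244140625 (21.187259674072266, 6.008327484130859) 18.43494987487793 [[ 0.51733298 -0.28702821  0.067     ]]
white 61.0 [[313.20001220703125, 411.6000061035156], [317.20001220703125, 403.6000061035156], [325.20001220703125, 407.6000061035156], [321.20001220703125, 415.6000061035156]]
[[0.061, -0.052, 0.0], [0.081, -0.062, 0.0], [0.071, -0.082, 0.0], [0.051, -0.072, 0.0]] [[0.083, -0.054, 0.07], [0.101, -0.064, 0.07], [0.091, -0.083, 0.07], [0.073, -0.073, 0.07]]
white 738.5 [[-12.399999618530273, 385.79998779296875], [17.899999618530273, 375.70001220703125], [30.299999237060547, 412.8999938964844], [0.0, 423.0]]
[[0.142, 0.759, 0.0], [0.165, 0.683, 0.0], [0.072, 0.652, 0.0], [0.049, 0.728, 0.0]] [[0.159, 0.714, 0.07], [0.181, 0.642, 0.07], [0.093, 0.613, 0.07], [0.071, 0.685, 0.0
[... 4228 characters left out ...]
7]]
white 837.0 [[172.8000030517578, 133.8000030517578], [359.5, 52.20000076293945], [366.5, 68.19999694824219], [179.8000030517578, 149.89999389648438]]
[[0.763, 0.287, 0.0], [0.959, -0.188, 0.0], [0.918, -0.205, 0.0], [0.722, 0.27, 0.0]] [[0.747, 0.267, 0.07], [0.933, -0.183, 0.07], [0.894, -0.199, 0.07], [0.708, 0.251, 0.07]]
white 118.5 [[365.6000061035156, 64.19999694824219], [374.79998779296875, 59.599998474121094], [386.3999938964844, 82.80000305175781], [377.20001220703125, 87.4000015258789]]
[[0.928, -0.203, 0.0], [0.939, -0.226, 0.0], [0.879, -0.254, 0.0], [0.868, -0.23, 0.0]] [[0.904, -0.197, 0.07], [0.914, -0.219, 0.07], [0.858, -0.246, 0.07], [0.847, -0.223, 0.07]]
(598, 754, 3)
```

View pics/crop0.png

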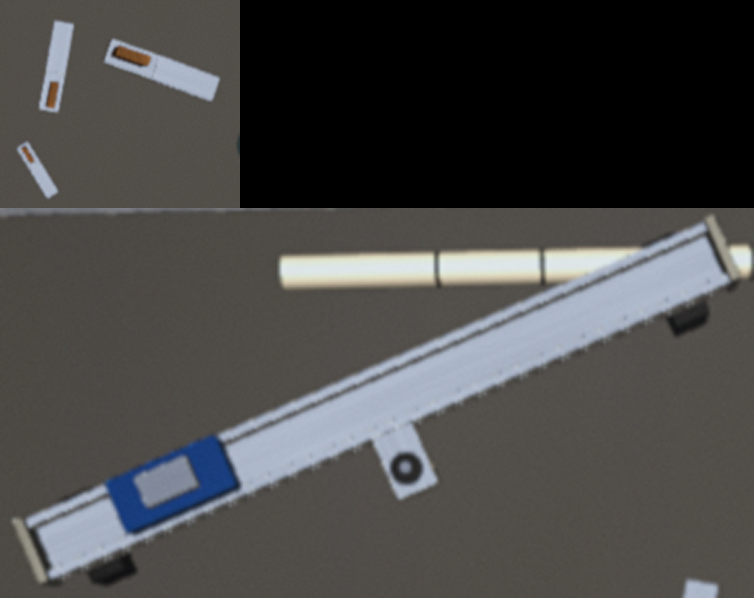

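The middle-sized blade is confirmed: tab at (357,249), measured 141 x 31 mm against 140 x 30 given. The large one (about 180 mm) and the small one (about 90 mm) are ruled out. In the crop, the arm's front edge runs from (403,499) to (437,483), which is about (256,169) in the full picture.

```bash
cat >> h.py <<'E'
def to(st,p,yaw):
    "shift (mm) and turn about tool axes to tool-down pose at p with tool x at world angle yaw (deg)"
    r=R.from_rotvec(st['tool_rot']); a=np.radians(yaw)
    T=R.from_matrix(np.array([[np.cos(a),np.sin(a),0],[np.sin(a),-np.cos(a),0],[0,0,-1]]))
    return (r.inv().apply(np.array(p)-st['position'])*1000).round(1).tolist(),(r.inv()*T).as_rotvec().round(4).tolist()
E
python3 - <<'E'
from h import *
import bench
print([n for n in dir(bench) if 'nose' in n.lower()], getattr(bench,'nose_length',None))
C=cam('top'); st=get_state()
d=np.array([np.cos(np.radians(22.4)),np.sin(np.radians(22.4)),0])
e=cast(C,(256.5,168.8),.068)[0]; w=cast(C,(251,160),.098)[0]
print('arm end',e,'nose',e+.019*d,'wheel',w, (w-e)@d)
# track ends caps centre, z=.07
print('caps',cast(C,[(95+14/2.6,60+(520-208)/2.6),(95+40/2.6,60+(581-208)/2.6),(95+711/2.6,60+(218-208)/2.6),(95+737/2.6,60+(278-208)/2.6)],.075))
r=R.from_rotvec(st['tool_rot']).as_matrix();print(r.round(3))
print(to(st,(.48,.25,.24),168.5),to(st,(.443,-.163,.24),168.5))
E
```

```text
['nose_length'] 0.017
arm end [0.65908235 0.06879525 0.068     ] nose [0.67664872 0.07603559 0.068     ] wheel [0.67540544 0.0772909  0.098     ] 0.018328888918733473
caps [[ 0.63971182  0.43931205  0.075     ]
 [ 0.58336239  0.41615218  0.075     ]
 [ 0.90279169 -0.20353535  0.075     ]
 [ 0.84687931 -0.22598709  0.075     ]]
[[-0.914  0.406 -0.001]
 [ 0.406  0.914 -0.001]
 [-0.    -0.001 -1.   ]]
([-337.2, -226.4, -0.9], [-0.0014, -0.0001, -0.217]) ([-471.0, -618.9, -0.4], [-0.0014, -0.0001, -0.217])
```

>>> send_rows(xyz=[[-34,-22,0],[-68,-44,0],[-101,-66,0],[-135,-89,0],[-168,-112,0],[-202,-135,0],[-236,-158,0],[-270,-180,0],[-303,-203,0],[-337,-226,0]], dr=[[0,0,-0.02],[0,0,-0.04],[0,0,-0.06],[0,0,-0.08],[0,0,-0.1],[0,0,-0.13],[0,0,-0.15],[0,0,-0.17],[0,0,-0.2],[0,0,-0.217]], jaw=60)

```text
time: 0.98
position: [0.4805, 0.249, 0.2395]
tool_rot: [-0.312, -3.126, -0.0]
ft_force: [1.0, 1.4, 0.6]
grip_width: 0.689
grip_force: 0.0
```

Run:
```python
from h import *
st=get_state(); print(st['time'],st['position'],to(st,(.453,-.165,.22),168.5))
```

```text
0.9833 [0.4805237  0.2489979  0.23954588] ([-54.9, -411.3, 19.4], [0.0003, -0.0001, 0.0016])
```

>>> send_rows(xyz=[[-5,-40,2],[-10,-80,4],[-16,-120,6],[-21,-160,8],[-27,-200,10],[-33,-240,12],[-38,-280,14],[-44,-320,16],[-49,-365,18],[-55,-404,20]], dr=[[0,0,0],[0,0,0],[0,0,0],[0,0,0],[0,0,0],[0,0,0],[0,0,0],[0,0,0],[0,0,0],[0,0,0]])

```text
time: 1.82
position: [0.4526, -0.1564, 0.2196]
tool_rot: [0.314, 3.125, 0.001]
ft_force: [-0.0, -0.3, 0.1]
grip_width: 0.693
grip_force: 0.0
```

Run:
```python
from h import *
st=get_state(); im=get_image('wrist')[:,:,::-1].copy(); cv2.imwrite('pics/w1.png',im)
print(st['time'],st['position'],st['tool_rot'])
C=cam('wrist',st); print('expect grip',proj(C,[(.463,-.167,.067),(.5757,-.19,.003),(.659,.069,.068)]).round(0).tolist())
hsv=cv2.cvtColor(im,cv2.COLOR_BGR2HSV)
brown=(hsv[...,0]<22)&(hsv[...,1]>110)&(hsv[...,2]>40)
for c in blobs(brown,150): print('brown',cv2.minAreaRect(c),cv2.contourArea(c))
white=(hsv[...,1]<60)&(hsv[...,2]>130)
for c in blobs(white,500):
    b=cv2.boxPoints(cv2.minAreaRect(c)); print('white',b.round(0).tolist(),cast(C,b,0).round(4)[:,:2].tolist())
```

```text
1.8167 [ 0.45264813 -0.15637704  0.21963042] [3.14480348e-01 3.12522095e+00 1.19349089e-03]
expect grip [[311.0, 246.0], [314.0, 331.0], [601.0, 394.0]]
brown ((430.03790283203125, 398.777587890625), (416.0009460449219, 23.907978057861328), 0.2024577409029007) 7195.0
brown ((172.32420349121094, 343.5162048339844), (25.168561935424805, 65.41827392578125), 2.8624050617218018) 650.5
brown ((469.9176025390625, 342.92938232421875), (66.7259521484375, 26.5369873046875), 85.60128784179688) 676.5
brown ((306.5, 244.5), (43.0, 11.0), 90.0) 425.5
brown ((330.057373046875, 125.86883544921875), (28.808300018310547, 7.170065879821777), 50.19443130493164) 181.0
brown ((546.0, 66.0), (130.0, 34.0), 90.0) 4040.5
white [[171.0, 336.0], [472.0, 336.0], [472.0, 359.0], [171.0, 359.0]] [[0.5517, -0.345], [0.6181, -0.0217], [0.647, -0.0243], [0.5793, -0.3539]]
white [[62.0, 296.0], [64.0, 256.0], [231.0, 266.0], [228.0, 306.0]] [[0.4826, -0.4434], [0.4412, -0.4237], [0.4862, -0.2589], [0.5294, -0.2735]]
white [[207.0, 310.0], [260.0, 45.0], [433.0, 79.0], [381.0, 345.0]] [[0.5301, -0.2972], [0.2919, -0.179], [0.3505, -0.0321], [0.6086, -0.121]]
white [[485.0, 53.0], [579.0, 39.0], [596.0, 153.0], [501.0, 167.0]] [[0.3382, 0.0153], [0.3441, 0.0975], [0.4462, 0.1114], [0.4408, 0.0225]]
```

View pics/w1.png

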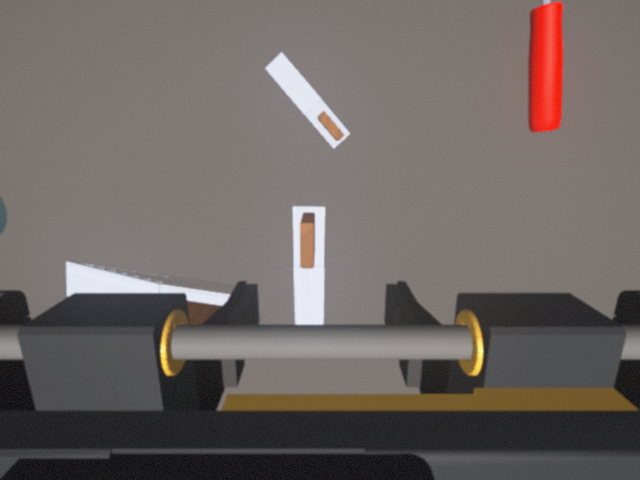

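The wrist picture shows the blade at columns 293–325, with its tail at row 207. The tab's top face spans roughly (301–314, 222–268). Image down is forward, so the gripper hides the foot.

Run:
```python
from h import *
st=get_state(); im=cv2.imread('pics/w1.png'); hsv=cv2.cvtColor(im,cv2.COLOR_BGR2HSV)
C=cam('wrist',st)
V=hsv[...,2]; print(hsv[205:275:3,308].tolist()); print(im[245,288:332].tolist())
print('tail',cast(C,[(293,207),(325,207),(309,207)],.019).round(4).tolist())
print('mid edges', cast(C,[(294,290),(324,290)],.019).round(4).tolist())
print('tab',cast(C,[(301.5,222),(314,222),(301.5,268),(314,268),(307.7,245)],.067).round(4).tolist())
print(st['joint_positions'])
```

```text
[[15, 4, 145], [113, 13, 242], [113, 17, 237], [8, 83, 110], [8, 88, 113], [11, 85, 111], [14, 122, 167], [13, 122, 190], [13, 119, 190], [13, 118, 182], [13, 116, 178], [12, 119, 184], [13, 115, 180], [14, 116, 184], [13, 116, 184], [11, 107, 178], [12, 116, 181], [12, 113, 181], [11, 112, 182], [12, 111, 180], [11, 110, 176], [167, 18, 196], [113, 13, 242], [113, 13, 242]]
[[127, 128, 134], [127, 126, 133], [125, 124, 132], [126, 127, 134], [150, 147, 153], [210, 197, 196], [239, 227, 224], [244, 235, 232], [243, 236, 234], [243, 236, 232], [241, 230, 226], [228, 218, 218], [164, 165, 191], [105, 135, 180], [96, 135, 181], [97, 131, 181], [96, 134, 182], [100, 133, 184], [100, 136, 185], [100, 136, 186], [95, 133, 182], [101, 130, 184], [98, 132, 181], [96, 129, 181], [92, 126, 178], [104, 123, 164], [158, 152, 167], [223, 207, 205], [242, 232, 228], [243, 235, 230], [243, 234, 230], [242, 233, 230], [242, 233, 230], [242, 234, 230], [243, 235, 231], [235, 224, 220], [189, 179, 183], [137, 138, 144], [126, 128, 134], [130, 129, 134], [127, 127, 137], [126, 126, 136], [128, 129, 134], [129, 128, 136]]
tail [[0.4339, -0.1911, 0.019], [0.4402, -0.1617, 0.019], [0.4371, -0.1764, 0.019]]
mid edges [[0.516, -0.2097, 0.019], [0.5223, -0.1803, 0.019]]
tab [[0.4395, -0.1814, 0.067], [0.4417, -0.1714, 0.067], [0.4784, -0.1904, 0.067], [0.4807, -0.1801, 0.067], [0.4597, -0.1808, 0.067]]
[-0.319626   -0.05803552  0.59851368  1.90494303  0.03926238  1.28281741
  1.62646407]
```

Run:
```python
from h import *
S=cam('side'); st=get_state()
im=cv2.imread('pics/side0.png'); hsv=cv2.cvtColor(im,cv2.COLOR_BGR2HSV)
brown=(hsv[...,0]<22)&(hsv[...,1]>110)&(hsv[...,2]>60); brown[:260]=0
for c in blobs(brown,30): print(cv2.boundingRect(c))
for p in [(.463,-.167,.043),(.460,-.181,.043)]: print(p,proj(S,p))
t=get_image('top')[:,:,::-1]; cv2.imwrite('pics/t2.png',t)
s=get_image('side')[:,:,::-1]
print('tcp proj',proj(cam('top'),st['position']),proj(S,st['position']),st['position'],get_state()['position'])
print('corner/base checks', proj(cam('top'),[(0,0,0)]),proj(S,[(0,0,0)]))
a=cv2.resize(t[150:330,270:470],None,fx=2,fy=2);b=cv2.resize(s[180:360,200:400],None,fx=2,fy=2)
cv2.imwrite('pics/c2.png',np.hstack([a,b]))
```

```text
(343, 288, 9, 34)
(271, 276, 8, 12)
(305, 274, 16, 16)
(534, 260, 106, 90)
(0.463, -0.167, 0.043) [[312.58862046 281.48088827]]
(0.46, -0.181, 0.043) [[312.43749382 284.79838885]]
tcp proj [[360.99318772 254.75692489]] [[307.84173014 217.2022066 ]] [ 0.45095818 -0.16631166  0.21971679] [ 0.45241155 -0.15815508  0.21957235]
corner/base checks [[292.79270965 436.97626276]] [[129.18790255 277.3293222 ]]
```

View pics/c2.png

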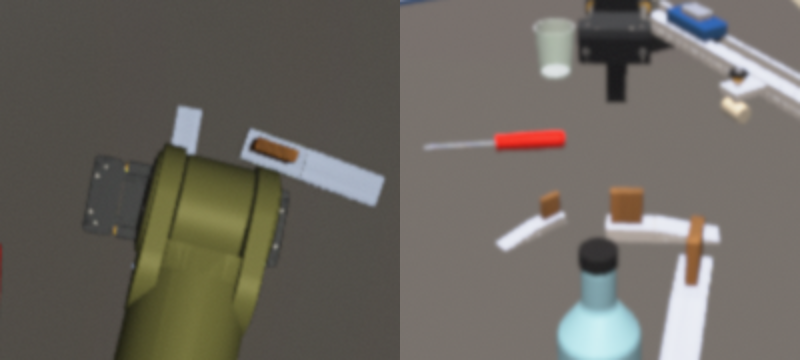

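The side and top views agree on the tab at (0.463, -0.167). The wrist picture was taken while the arm was still swinging: its y read -0.156, then -0.166, then -0.158. I'll turn the tool half round so the camera looks ahead, let it settle, and measure again.

>>> send_rows(xyz=[[0,-3,0],[-1,-7,0],[-1,-7,0],[-1,-7,0],[-1,-7,0],[-1,-7,0],[-1,-7,0],[-1,-7,0],[-1,-7,0],[-1,-7,0]], dr=[[0,0,0.05],[0,0,0.15],[0,0,0.27],[0,0,0.39],[0,0,0.51],[0,0,0.63],[0,0,0.75],[0,0,0.86],[0,0,0.97],[0,0,1.05]])

```text
time: 2.8
position: [0.4533, -0.1598, 0.2194]
tool_rot: [-1.842, -2.544, -0.0]
ft_force: [0.1, -0.0, -0.1]
grip_width: 0.689
grip_force: 0.0
```

>>> send_rows(xyz=[[0,0,0],[0,0,0],[0,0,0],[0,0,0],[0,0,0],[0,0,0],[0,0,0],[0,0,0],[0,0,0],[0,0,0]], dr=[[0,0,0.1],[0,0,0.2],[0,0,0.3],[0,0,0.4],[0,0,0.52],[0,0,0.64],[0,0,0.75],[0,0,0.86],[0,0,0.97],[0,0,1.05]])

```text
time: 3.63
position: [0.4533, -0.1598, 0.2194]
tool_rot: [-2.869, -1.278, 0.0]
ft_force: [0.9, 0.3, -0.4]
grip_width: 0.691
grip_force: 0.0
```

>>> send_rows(xyz=[[0,0,0],[0,0,0],[0,0,0],[0,0,0],[0,0,0],[0,0,0],[0,0,0],[0,0,0],[0,0,0],[0,0,0]], dr=[[0,0,0.1],[0,0,0.2],[0,0,0.3],[0,0,0.4],[0,0,0.52],[0,0,0.64],[0,0,0.75],[0,0,0.86],[0,0,0.97],[0,0,1.04]])

```text
time: 4.47
position: [0.4533, -0.1598, 0.2194]
tool_rot: [-3.125, 0.316, 0.001]
ft_force: [-0.5, -0.3, 0.4]
grip_width: 0.686
grip_force: 0.0
```

>>> send_rows(xyz=[[0,0,0],[0,0,0],[0,0,0],[0,0,0],[0,0,0],[0,0,0],[0,0,0],[0,0,0],[0,0,0],[0,0,0]], dr=[[0,0,0],[0,0,0],[0,0,0],[0,0,0],[0,0,0],[0,0,0],[0,0,0],[0,0,0],[0,0,0],[0,0,0]])

```text
time: 5.3
position: [0.4531, -0.1616, 0.2196]
tool_rot: [-3.126, 0.312, -0.0]
ft_force: [0.2, -0.5, -1.0]
grip_width: 0.69
grip_force: 0.0
```

Run:
```python
from h import *
st=get_state(); im=get_image('wrist')[:,:,::-1].copy(); cv2.imwrite('pics/w3.png',im); s2=get_state()
print(st['time'],st['position'],s2['position'],st['tool_rot'],st['joint_positions'].round(2), st['ft_force'])
R_=R.from_rotvec(st['tool_rot']).as_matrix(); print('yaw',np.degrees(np.arctan2(R_[1,0],R_[0,0])))
C=cam('wrist',st); print('expect',proj(C,[(.463,-.167,.067),(.5757,-.19,.003)]).round(0).tolist())
```

```text
5.3 [ 0.45306924 -0.16162487  0.21963451] [ 0.45308455 -0.16166501  0.21965314] [-3.12595953e+00  3.12268624e-01 -1.08716209e-04] [-0.23 -0.05  0.5   1.9   0.02  1.28 -1.5 ] [ 0.23984016 -0.53528537 -1.00822437]
yaw -11.409305870548978
expect [[326.0, 219.0], [325.0, 79.0]]
```

View pics/w3.png

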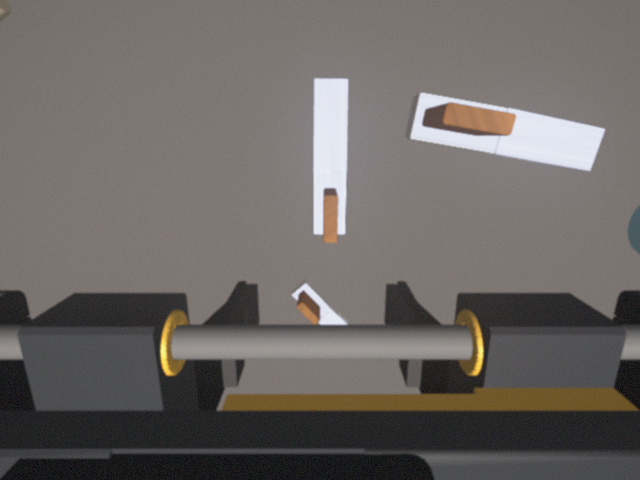

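The settled picture has the tab's top face at columns 324–337 and rows 195–242. The tip edge is at (331,79), 5 px right of where I expected it.

Run:
```python
from h import *
st=get_state(); im=cv2.imread('pics/w3.png').astype(int); C=cam('wrist',st)
br=(im[...,2]-im[...,0]>50); br[:185]=0;br[250:]=0;br[:,:315]=0;br[:,350:]=0
for v in (200,215,230): 
    c=np.where(br[v])[0]; print(v,c.min(),c.max())
r=np.where(br[:,331])[0]; print('rows',r.min(),r.max(),im[186:200,331,2])
w=(im.min(2)>170)
for v in (85,110,140,170,230): 
    c=np.where(w[v,300:370])[0]+300; print(v,c.min(),c.max())
p=lambda u,v,z:cast(C,(u,v),z)[0].round(4)
print('tab',p(330.5,218,.067),'tip',p(331,79,.003),'tail',p(330,234.5,.019))
```

```text
200 324 336
215 324 336
230 324 336
rows 196 242 [225 200 145 110 101  98 100 100 111 138 165 172 173 176]
85 314 347
110 314 347
140 313 347
170 313 346
230 313 345
tab [ 0.4634 -0.1712  0.067 ] tip [ 0.5743 -0.195   0.003 ] tail [ 0.4374 -0.1668  0.019 ]
```

>>> send_rows(xyz=[[0,2,15],[1,5,35],[1,7,58],[1,7,80],[1,7,102],[1,7,120],[1,7,135],[1,7,145],[1,7,150],[1,7,152]], dr=[[0,0,0],[0,0,0],[0,0,0],[0,0,0],[0,0,0],[0,0,0],[0,0,0],[0,0,0],[0,0,0],[0,0,0]])

```text
time: 6.18
position: [0.4524, -0.1686, 0.0671]
tool_rot: [3.126, -0.312, -0.001]
ft_force: [1.2, -0.0, -0.0]
grip_width: 0.689
grip_force: 0.0
```

>>> send_rows(xyz=[[0,0,3],[0,0,7],[0,0,11],[0,0,15],[0,0,18],[0,0,19.5],[0,0,19.5],[0,0,19.5],[0,0,19.5],[0,0,19.5]], dr=[[0,0,0],[0,0,0],[0,0,0],[0,0,0],[0,0,0],[0,0,0],[0,0,0],[0,0,0],[0,0,0],[0,0,0]])

```text
time: 7.02
position: [0.4529, -0.1687, 0.0483]
tool_rot: [-3.126, 0.312, -0.001]
ft_force: [-0.6, 0.5, 0.3]
grip_width: 0.692
grip_force: 0.0
```

>>> send_rows(xyz=[[0,0,0],[0,0,0],[0,0,0],[0,0,0],[0,0,0],[0,0,0],[0,0,0],[0,0,0],[0,0,0],[0,0,0]], dr=[[0,0,0],[0,0,0],[0,0,0],[0,0,0],[0,0,0],[0,0,0],[0,0,0],[0,0,0],[0,0,0],[0,0,0]], jaw=5, grip_force=25)

```text
time: 7.85
position: [0.4527, -0.1687, 0.0481]
tool_rot: [3.126, -0.313, 0.0]
ft_force: [0.3, -0.3, -0.8]
grip_width: 0.133
grip_force: 25.0
```

Run:
```python
from h import *
st=get_state(); print(st)
```

```text
{'time': 7.85, 'joint_positions': array([-0.18484141,  0.16933111,  0.52334873,  2.07941023, -0.10621183,
        0.91783887, -1.37313394]), 'qd': array([-0.00042363, -0.00047297, -0.00064533, -0.00018851, -0.00049393,
       -0.00020132,  0.00113123]), 'joint_torque': array([-9.73152020e-02, -3.03992915e+01,  2.40587376e+00, -2.53405219e+01,
       -5.37698355e-02, -3.33673228e-02,  1.82325760e-02]), 'position': array([ 0.45265872, -0.16874748,  0.04810993]), 'tool_rot': array([ 3.12597322e+00, -3.12550885e-01,  7.89491121e-05]), 'ft_force': array([ 0.31295943, -0.28273073, -0.81633002]), 'torque': array([-0.04989964,  0.1374185 , -0.02589968]), 'grip_force': 24.980576746165752, 'grip_width': 0.1326885786030043}
```

The grip holds at 11.5 mm against the 12 mm tab. Next I'll lift it a little, carry it to 40 mm short of the foot, and turn it square to the track.

Run:
```python
from h import *
st=get_state(); print(to(st,(.5234,.0115,.048),22.3))
```

```text
([33.7, -190.7, 0.1], [0.0, -0.0, -0.5885])
```

>>> send_rows(xyz=[[0,0,-2],[0,0,-4],[0,0,-6],[0,0,-8],[0,0,-10],[0,0,-12],[0,0,-12],[0,0,-12],[0,0,-12],[0,0,-12]], dr=[[0,0,0],[0,0,0],[0,0,0],[0,0,0],[0,0,0],[0,0,0],[0,0,0],[0,0,0],[0,0,0],[0,0,0]])

```text
time: 8.68
position: [0.4526, -0.1686, 0.06]
tool_rot: [-3.126, 0.312, 0.0]
ft_force: [0.0, 0.3, -1.2]
grip_width: 0.137
grip_force: 25.0
```

>>> send_rows(xyz=[[1,-6,0],[3,-17,0],[6,-34,0],[9,-53,0],[13,-72,0],[16,-91,0],[19,-108,0],[22,-123,0],[24,-134,0],[25,-140,0]], dr=[[0,0,-0.02],[0,0,-0.06],[0,0,-0.11],[0,0,-0.17],[0,0,-0.23],[0,0,-0.29],[0,0,-0.35],[0,0,-0.4],[0,0,-0.42],[0,0,-0.43]])

```text
time: 9.52
position: [0.5056, -0.0338, 0.0601]
tool_rot: [-3.119, -0.369, -0.0]
ft_force: [-0.2, 0.2, -2.8]
grip_width: 0.135
grip_force: 25.0
```

Run:
```python
from h import *
st=get_state(); print(st['position'],to(st,(.5234,.0115,.06),22.3))
```

```text
[ 0.50564816 -0.03379613  0.06006806] ([27.8, -39.9, 0.1], [-0.0003, -0.0003, -0.1538])
```

>>> send_rows(xyz=[[2,-3,0],[6,-9,0],[12,-17,0],[18,-26,0],[23,-34,0],[27,-39,0],[28,-40,0],[28,-40,0],[28,-40,0],[28,-40,0]], dr=[[0,0,-0.02],[0,0,-0.05],[0,0,-0.08],[0,0,-0.11],[0,0,-0.14],[0,0,-0.154],[0,0,-0.154],[0,0,-0.154],[0,0,-0.154],[0,0,-0.154]])

```text
time: 10.35
position: [0.5228, 0.0083, 0.0601]
tool_rot: [3.084, 0.599, -0.0]
ft_force: [-0.5, 0.3, -1.5]
grip_width: 0.135
grip_force: 25.0
```

>>> send_rows(xyz=[[0,0,1],[0,0,2],[0,0,4],[0,0,6],[0,0,8],[0,0,9],[0,0,10],[0,0,11],[0,0,11],[0,0,11]], dr=[[0,0,0],[0,0,0],[0,0,0],[0,0,0],[0,0,0],[0,0,0],[0,0,0],[0,0,0],[0,0,0],[0,0,0]])

```text
time: 11.18
position: [0.523, 0.009, 0.0491]
tool_rot: [-3.084, -0.601, 0.0]
ft_force: [-0.6, 0.5, -1.2]
grip_width: 0.139
grip_force: 25.0
```

Run:
```python
from h import *
st=get_state(); im=get_image('wrist')[:,:,::-1].copy(); cv2.imwrite('pics/w4.png',im)
print(st['position'],get_state()['position'],st['ft_force'],st['torque'])
R_=R.from_rotvec(st['tool_rot']).as_matrix(); print('yaw',np.degrees(np.arctan2(R_[1,0],R_[0,0])),R_[2])
s=get_image('side')[:,:,::-1]; cv2.imwrite('pics/s4.png',s)
```

```text
[0.5229652  0.00895734 0.0491036 ] [0.52305534 0.00897015 0.04919073] [-0.63494476  0.45033736 -1.20664684] [-0.03790732  0.14797047  0.00449462]
yaw 22.049848314546594 [-2.76725125e-05 -2.81664741e-05 -9.99999999e-01]
```

View pics/w4.png

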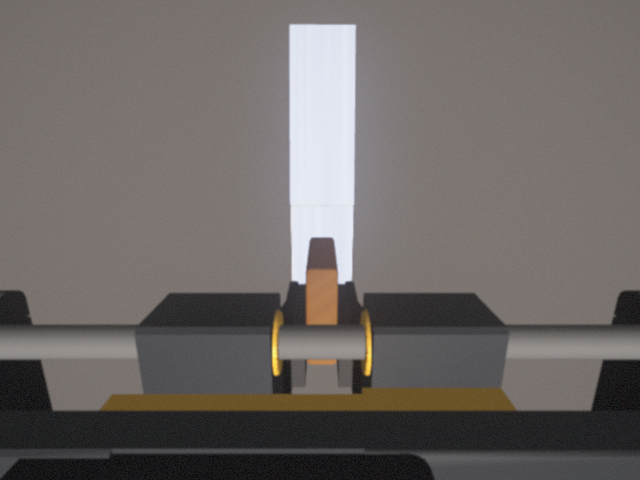

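The blade sits straight and centred in the jaws, at columns 290–355 with the tip at row 25. The foot is still out of view. I'll set the blade down and slide it forward until the foot appears.

>>> send_rows(xyz=[[0,0,0.5],[0,0,1],[3,0,1],[7,0,1],[12,0,1],[18,0,1],[24,0,1],[29,0,1],[32,0,1],[33,0,1]], dr=[[0,0,0],[0,0,0],[0,0,0],[0,0,0],[0,0,0],[0,0,0],[0,0,0],[0,0,0],[0,0,0],[0,0,0]])

```text
time: 12.12
position: [0.5542, 0.0217, 0.0481]
tool_rot: [3.083, 0.601, 0.0]
ft_force: [-1.2, -0.3, 0.7]
grip_width: 0.136
grip_force: 25.0
```

>>> send_rows(xyz=[[0,0,0],[0,0,0],[0,0,0],[0,0,0],[0,0,0],[0,0,0],[0,0,0],[0,0,0],[0,0,0],[0,0,0]], dr=[[0,0,0],[0,0,0],[0,0,0],[0,0,0],[0,0,0],[0,0,0],[0,0,0],[0,0,0],[0,0,0],[0,0,0]])

```text
time: 12.95
position: [0.5535, 0.0213, 0.0482]
tool_rot: [-3.084, -0.601, 0.0]
ft_force: [-0.3, -0.4, -2.3]
grip_width: 0.14
grip_force: 25.0
```

Run:
```python
from h import *
st=get_state(); im=get_image('wrist')[:,:,::-1].copy(); cv2.imwrite('pics/w5.png',im)
print(st['position'],st['ft_force'],st['torque'])
s=get_image('side')[:,:,::-1]
a=cv2.resize(im,None,fx=.8,fy=.8); b=cv2.resize(s[190:310,280:440],(384,288)) ; t=get_image('top')[:,:,::-1]
c=cv2.resize(t[130:220,220:340],(384,288))
cv2.imwrite('pics/c5.png',np.vstack([a[:220],np.zeros((4,512,3),np.uint8)])); 
o=np.zeros((520,780,3),np.uint8); o[:220,:512]=a[:220]; o[225:513,:384]=b; o[225:513,390:774]=c; cv2.imwrite('pics/c5.png',o)
```

```text
[0.55353101 0.02126377 0.0481669 ] [-0.26695708 -0.36593563 -2.29409391] [-0.09394948  0.18512817 -0.01403834]
```

View pics/c5.png

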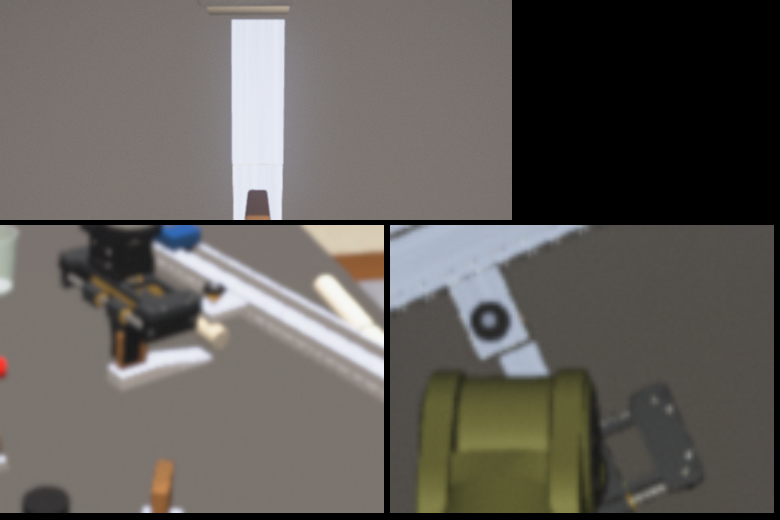

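Top left, the nose's near edge lies just ahead of the blade, at wrist columns 259–361 and row 12. The blade is at columns 290–356, so it looks slightly off centre to the right. In the top view the blade also points a little right of the arm's middle.

Run:
```python
from h import *
st=get_state(); im=cv2.imread('pics/w5.png').astype(int); C=cam('wrist',st); r=R.from_rotvec(st['tool_rot']).as_matrix()
print('yaw',np.degrees(np.arctan2(r[1,0],r[0,0])))
T=lambda u,v,z:((cast(C,(u,v),z)[0]-st['position'])@r*1000).round(1)
sat=im[...,2]-im[...,0]
for v in range(4,22,2):
    c=np.where((sat[v,240:380]>14)&(im[v,240:380].max(1)>120))[0]+240; print(v,(c.min(),c.max(),len(c)) if len(c) else None)
for u in (265,285,310,335,355): print(u, sat[0:26,u].tolist())
w=im.min(2)>170
for v in (35,80,150):
    c=np.where(w[v,270:380])[0]+270; z=.003+min(.016,(v-24)/180*.016); print('blade',v,c.min(),c.max(),T((c.min()+c.max())/2,v,z))
for z in (.02,.026):print('nose ends',T(259,12,z),T(361,12,z))
```

```text
yaw 22.043697551662515
4 None
6 None
8 (np.int64(258), np.int64(361), 104)
10 (np.int64(258), np.int64(361), 104)
12 (np.int64(259), np.int64(361), 103)
14 (np.int64(260), np.int64(360), 101)
16 (np.int64(323), np.int64(357), 8)
18 None
20 None
265 [11, 9, 8, 9, 8, 7, 8, 13, 19, 26, 26, 28, 22, 22, 21, 21, 15, 11, 9, 5, 8, 11, 9, 7, 10, 6]
285 [9, 8, 8, 9, 10, 9, 11, 13, 23, 26, 26, 27, 23, 23, 23, 18, 15, 10, 11, 11, 7, 9, 8, 7, 7, 7]
310 [7, 7, 8, 5, 6, 7, 6, 15, 24, 29, 28, 27, 25, 22, 22, 16, 16, 11, 5, 5, 7, 7, 5, -2, -17, -17]
335 [7, 8, 8, 3, 6, 8, 8, 18, 28, 31, 29, 30, 25, 22, 20, 15, 14, 11, 9, 7, 7, 5, 6, -4, -19, -17]
355 [8, 7, 8, 8, 6, 5, 8, 18, 28, 33, 33, 29, 29, 26, 26, 21, 19, 10, 7, 9, 6, 8, 8, 3, -5, -16]
blade 35 289 355 [120.2   0.4  44.2]
blade 80 289 355 [100.7   0.4  40.2]
blade 150 290 354 [69.7  0.3 34. ]
nose ends [124.9 -25.5  28.2] [124.9  16.4  28.2]
nose ends [123.2 -24.6  22.2] [123.2  15.8  22.2]
```

The blade is square to the nose but about 5 mm to the right, and the tip is about 12 mm short of the nose's axis. I'll shift sideways and start in.

>>> send_rows(xyz=[[0,-1,0],[0,-2.5,0],[0,-4,0],[0,-4.8,0],[1,-4.8,0],[4,-4.8,0],[8,-4.8,0],[12,-4.8,0],[15,-4.8,0],[16,-4.8,0]], dr=[[0,0,0],[0,0,-0.003],[0,0,-0.003],[0,0,-0.003],[0,0,-0.003],[0,0,-0.003],[0,0,-0.003],[0,0,-0.003],[0,0,-0.003],[0,0,-0.003]])

```text
time: 13.93
position: [0.5673, 0.0322, 0.0481]
tool_rot: [3.083, 0.606, 0.001]
ft_force: [-0.9, -0.1, 0.3]
grip_width: 0.137
grip_force: 25.0
```

```bash
cat > f.py <<'E'
from h import *
st=get_state(); r=R.from_rotvec(st['tool_rot']).as_matrix()
F=[]
for i in range(4):
    s=get_state(); F.append(r.T@s['ft_force']); get_image('wrist') if i<3 else 0
print(st['time'],st['position'].round(4),'F tool',np.mean(F,0).round(2),np.std(F,0).round(2))
E
cat > g.py <<'E'
from h import *
st=get_state(); im=get_image('wrist')[:,:,::-1]; cv2.imwrite('pics/w6.png',im); im=im.astype(int); sat=im[...,2]-im[...,0]
for v in range(0,60,4):
    c=np.where((sat[v,200:450]>14)&(im[v,200:450].max(1)>120))[0]+200
    w=np.where(im[v,270:380].min(1)>170)[0]+270
    print(v,(c.min(),c.max(),len(c)) if len(c) else None,(w.min(),w.max(),len(w)) if len(w) else None)
E
python3 f.py; python3 g.py
```

```text
13.9333 [0.5673 0.0322 0.0481] F tool [0.14 0.02 0.95] [0.62 0.5  0.76]
0 None (np.int64(270), np.int64(379), 27)
4 None (np.int64(270), np.int64(379), 35)
8 None (np.int64(270), np.int64(379), 45)
12 None (np.int64(270), np.int64(379), 53)
16 None (np.int64(270), np.int64(379), 74)
20 None (np.int64(270), np.int64(379), 104)
24 None (np.int64(270), np.int64(379), 110)
28 None (np.int64(270), np.int64(379), 110)
32 None (np.int64(270), np.int64(379), 110)
36 None (np.int64(270), np.int64(379), 110)
40 None (np.int64(270), np.int64(379), 110)
44 None (np.int64(270), np.int64(379), 110)
48 None (np.int64(270), np.int64(379), 110)
52 None (np.int64(270), np.int64(379), 110)
56 None None
```

```bash
python3 - <<'E'
from h import *
st=get_state(); im=cv2.imread('pics/w6.png').astype(int); C=cam('wrist',st); r=R.from_rotvec(st['tool_rot']).as_matrix()
T=lambda u,v,z:((cast(C,(u,v),z)[0]-st['position'])@r*1000).round(1)
ends=[]
for v in (35,42,48):
    w=np.where(im[v].min(1)>170)[0]; print('arm',v,w.min(),w.max(),T(w.min(),v,.068),T(w.max(),v,.068),((T(w.min(),v,.068)+T(w.max(),v,.068))/2))
    
for u in (270,370): c=np.where(im[:120,u].min(1)>150)[0]; print(u,c.max(),T(u,c.max(),.068))
for v in (100,150):
    w=np.where(im[v,270:380].min(1)>170)[0]+270; print('blade',w.min(),w.max(),T((w.min()+w.max())/2,v,.012))
E
python3 f.py
```

```text
arm 35 259 388 [105.2 -18.8 -19.8] [105.1  20.1 -19.8] [105.15   0.65 -19.8 ]
arm 42 259 388 [103.3 -18.9 -19.8] [103.2  20.2 -19.8] [103.25   0.65 -19.8 ]
arm 48 260 387 [101.6 -18.6 -19.8] [101.6  20.  -19.8] [101.6   0.7 -19.8]
270 54 [100.  -15.7 -19.8]
370 54 [ 99.9  14.9 -19.8]
blade 289 354 [91.7  0.1 36.2]
blade 290 354 [69.6  0.3 36.2]
14.1333 [0.5668 0.0318 0.0482] F tool [-0.05 -0.51  1.22] [0.31 0.47 0.59]
```

>>> send_rows(xyz=[[1,0,0],[2,0,0],[3,0,0],[4,0,0],[5,0,0],[6,0,0],[6.5,0,0],[7,0,0],[7,0,0],[7,0,0]], dr=[[0,0,0],[0,0,0],[0,0,0],[0,0,0],[0,0,0],[0,0,0],[0,0,0],[0,0,0],[0,0,0],[0,0,0]])

```text
time: 15.12
position: [0.5732, 0.0345, 0.0482]
tool_rot: [-3.083, -0.605, -0.001]
ft_force: [0.2, -0.2, -0.8]
grip_width: 0.136
grip_force: 25.0
```

The blade is now centred within 0.5 mm and square to the arm. The tip is about 13 mm past the nose line. I'll creep in on force.

```bash
python3 f.py
```

```text
15.1167 [0.5732 0.0345 0.0482] F tool [-0.18  0.38  1.11] [0.19 0.19 0.34]
```

>>> send_rows(xyz=[[0.5,0,0],[1,0,0],[1.5,0,0],[2,0,0],[2.5,0,0],[3,0,0],[3.5,0,0],[4,0,0],[4,0,0],[4,0,0]], dr=[[0,0,0],[0,0,0],[0,0,0],[0,0,0],[0,0,0],[0,0,0],[0,0,0],[0,0,0],[0,0,0],[0,0,0]])

```text
time: 16.1
position: [0.5769, 0.036, 0.0482]
tool_rot: [-3.083, -0.605, -0.001]
ft_force: [0.4, 0.3, -2.1]
grip_width: 0.137
grip_force: 25.0
```

```bash
python3 f.py
```

```text
16.1 [0.5769 0.036  0.0482] F tool [0.38 0.12 0.94] [0.42 0.28 1.06]
```

>>> send_rows(xyz=[[0.5,0,0],[1,0,0],[1.5,0,0],[2,0,0],[2.5,0,0],[3,0,0],[3.5,0,0],[4,0,0],[4,0,0],[4,0,0]], dr=[[0,0,0],[0,0,0],[0,0,0],[0,0,0],[0,0,0],[0,0,0],[0,0,0],[0,0,0],[0,0,0],[0,0,0]])

```text
time: 17.08
position: [0.5806, 0.0376, 0.0481]
tool_rot: [-3.083, -0.605, -0.001]
ft_force: [-0.0, 0.5, -0.4]
grip_width: 0.135
grip_force: 25.0
```

```bash
python3 f.py
```

```text
17.0833 [0.5806 0.0376 0.0481] F tool [0.11 0.02 1.17] [0.18 0.44 0.55]
```

>>> send_rows(xyz=[[0.5,0,0.2],[1,0,0.3],[1.5,0,0.3],[2,0,0.3],[2.5,0,0.3],[3,0,0.3],[3.5,0,0.3],[4,0,0.3],[4,0,0.3],[4,0,0.3]], dr=[[0,0,0],[0,0,0],[0,0,0],[0,0,0],[0,0,0],[0,0,0],[0,0,0],[0,0,0],[0,0,0],[0,0,0]])

```text
time: 18.07
position: [0.5842, 0.0387, 0.0481]
tool_rot: [3.083, 0.605, -0.0]
ft_force: [-2.8, -1.7, 5.2]
grip_width: 0.137
grip_force: 25.0
```

```bash
python3 f.py
```

```text
18.0667 [0.5842 0.0387 0.0481] F tool [-3.49  0.02 -4.91] [0.19 0.52 0.35]
```

>>> send_rows(xyz=[[0.5,0,0],[1,0,0],[1.5,0,0],[2,0,0],[2.5,0,0],[3,0,0],[3.5,0,0],[4,0,0],[4,0,0],[4,0,0]], dr=[[0,0,0],[0,0,0],[0,0,0],[0,0,0],[0,0,0],[0,0,0],[0,0,0],[0,0,0],[0,0,0],[0,0,0]])

```text
time: 19.05
position: [0.588, 0.0402, 0.0481]
tool_rot: [3.083, 0.605, 0.0]
ft_force: [-3.6, -1.2, 5.4]
grip_width: 0.135
grip_force: 25.0
```

```bash
python3 f.py
```

```text
19.05 [0.588  0.0402 0.0481] F tool [-3.85  0.   -4.79] [0.11 0.36 0.36]
```

>>> send_rows(xyz=[[0.5,0,0],[1,0,0],[1.5,0,0],[2,0,0],[2.5,0,0],[3,0,0],[3.5,0,0],[4,0,0],[4,0,0],[4,0,0]], dr=[[0,0,0],[0,0,0],[0,0,0],[0,0,0],[0,0,0],[0,0,0],[0,0,0],[0,0,0],[0,0,0],[0,0,0]])

```text
time: 20.03
position: [0.5917, 0.0417, 0.0482]
tool_rot: [3.083, 0.605, 0.0]
ft_force: [-2.8, -1.5, 5.3]
grip_width: 0.136
grip_force: 25.0
```

```bash
python3 f.py
```

```text
20.0333 [0.5917 0.0417 0.0482] F tool [-3.87  0.15 -5.06] [0.44 0.51 0.47]
```

Pressing down 0.3 mm alone added about 4 N of bench friction, and the nose isn't touching yet. I'll undo that and continue.

>>> send_rows(xyz=[[0,0,-0.25],[0,0,-0.25],[0.5,0,-0.25],[1,0,-0.25],[1.5,0,-0.25],[2,0,-0.25],[2.5,0,-0.25],[3,0,-0.25],[3,0,-0.25],[3,0,-0.25]], dr=[[0,0,0],[0,0,0],[0,0,0],[0,0,0],[0,0,0],[0,0,0],[0,0,0],[0,0,0],[0,0,0],[0,0,0]])

```text
time: 21.02
position: [0.5945, 0.0433, 0.0482]
tool_rot: [-3.083, -0.606, -0.001]
ft_force: [-3.1, -1.5, 5.1]
grip_width: 0.136
grip_force: 25.0
```

```bash
python3 f.py
```

```text
21.0167 [0.5945 0.0433 0.0482] F tool [-2.73  0.1  -4.04] [0.44 0.46 0.79]
```

>>> send_rows(xyz=[[0.5,0,0],[1,0,0],[1.5,0,0],[2,0,0],[2.5,0,0],[3,0,0],[3,0,0],[3,0,0],[3,0,0],[3,0,0]], dr=[[0,0,0],[0,0,0],[0,0,0],[0,0,0],[0,0,0],[0,0,0],[0,0,0],[0,0,0],[0,0,0],[0,0,0]])

```text
time: 22.0
position: [0.5972, 0.0443, 0.0482]
tool_rot: [-3.083, -0.605, -0.0]
ft_force: [-2.9, -0.5, 6.1]
grip_width: 0.133
grip_force: 25.0
```

```bash
python3 f.py
```

```text
22.0 [0.5972 0.0443 0.0482] F tool [-3.21 -0.28 -5.02] [0.71 0.5  0.65]
```

>>> send_rows(xyz=[[0.5,0,0],[1,0,0],[1.5,0,0],[2,0,0],[2.5,0,0],[3,0,0],[3,0,0],[3,0,0],[3,0,0],[3,0,0]], dr=[[0,0,0],[0,0,0],[0,0,0],[0,0,0],[0,0,0],[0,0,0],[0,0,0],[0,0,0],[0,0,0],[0,0,0]])

```text
time: 22.98
position: [0.5999, 0.0453, 0.0481]
tool_rot: [3.083, 0.605, -0.0]
ft_force: [-3.0, -1.7, 5.3]
grip_width: 0.137
grip_force: 25.0
```

```bash
python3 f.py
```

```text
22.9833 [0.5999 0.0453 0.0481] F tool [-3.65 -0.12 -5.25] [0.17 0.38 0.58]
```

>>> send_rows(xyz=[[0,0,-0.2],[0,0,-0.3],[0,0,-0.3],[0,0,-0.3],[0.5,0,-0.3],[1,0,-0.3],[1.5,0,-0.3],[2,0,-0.3],[2,0,-0.3],[2,0,-0.3]], dr=[[0,0,0],[0,0,0],[0,0,0],[0,0,0],[0,0,0],[0,0,0],[0,0,0],[0,0,0],[0,0,0],[0,0,0]])

```text
time: 23.97
position: [0.6019, 0.0465, 0.0482]
tool_rot: [-3.082, -0.606, -0.001]
ft_force: [-0.2, 0.4, -1.0]
grip_width: 0.133
grip_force: 25.0
```

```bash
python3 f.py
```

```text
23.9667 [0.6019 0.0465 0.0482] F tool [-0.19 -0.09  1.66] [0.29 0.24 0.61]
```

>>> send_rows(xyz=[[0.5,0,0],[1,0,0],[1.5,0,0],[2,0,0],[2.5,0,0],[3,0,0],[3,0,0],[3,0,0],[3,0,0],[3,0,0]], dr=[[0,0,0],[0,0,0],[0,0,0],[0,0,0],[0,0,0],[0,0,0],[0,0,0],[0,0,0],[0,0,0],[0,0,0]])

```text
time: 24.95
position: [0.6043, 0.0472, 0.0483]
tool_rot: [-3.083, -0.605, 0.001]
ft_force: [-3.1, -0.8, -1.9]
grip_width: 0.136
grip_force: 25.0
```

```bash
python3 f.py
```

```text
24.95 [0.6043 0.0472 0.0483] F tool [-2.81 -0.02  1.52] [0.33 0.48 0.25]
```

>>> send_rows(xyz=[[0.5,0,0],[1,0,0],[1.5,0,0],[2,0,0],[2,0,0],[2,0,0],[2,0,0],[2,0,0],[2,0,0],[2,0,0]], dr=[[0,0,0],[0,0,0],[0,0,0],[0,0,0],[0,0,0],[0,0,0],[0,0,0],[0,0,0],[0,0,0],[0,0,0]])

```text
time: 25.93
position: [0.6059, 0.0478, 0.0482]
tool_rot: [3.083, 0.605, -0.002]
ft_force: [-5.1, -2.6, -0.9]
grip_width: 0.138
grip_force: 25.0
```

```bash
python3 f.py
```

```text
25.9333 [0.6059 0.0478 0.0482] F tool [-5.07  0.13  0.65] [0.41 0.22 0.58]
```

Contact has been made, and drag is rising about 1.1 N per mm, now about 5 N. Another 2.5 mm should bring it to 8 N.

>>> send_rows(xyz=[[0.5,0,0],[1,0,0],[1.5,0,0],[2,0,0],[2.3,0,0],[2.3,0,0],[2.3,0,0],[2.3,0,0],[2.3,0,0],[2.3,0,0]], dr=[[0,0,0],[0,0,0],[0,0,0],[0,0,0],[0,0,0],[0,0,0],[0,0,0],[0,0,0],[0,0,0],[0,0,0]])

```text
time: 26.92
position: [0.6072, 0.0482, 0.0482]
tool_rot: [3.083, 0.605, -0.005]
ft_force: [-7.1, -2.4, 1.9]
grip_width: 0.139
grip_force: 25.0
```

```bash
python3 f.py
```

```text
26.9167 [0.6072 0.0482 0.0482] F tool [-7.81 -0.33 -0.97] [0.32 0.18 0.88]
```

Drag is 7.8 N, so I'll release, back off and lift.

>>> send_rows(xyz=[[0,0,0],[0,0,0],[0,0,0],[0,0,0],[0,0,0],[0,0,0],[0,0,0],[0,0,0],[0,0,0],[0,0,0]], dr=[[0,0,0],[0,0,0],[0,0,0],[0,0,0],[0,0,0],[0,0,0],[0,0,0],[0,0,0],[0,0,0],[0,0,0]], jaw=50)

```text
time: 27.9
position: [0.6085, 0.0489, 0.0484]
tool_rot: [-3.083, -0.605, -0.0]
ft_force: [-1.3, 0.0, -0.5]
grip_width: 0.573
grip_force: 0.0
```

>>> send_rows(xyz=[[-1,0,-3],[-3,0,-8],[-6,0,-16],[-10,0,-26],[-15,0,-38],[-20,0,-50],[-25,0,-62],[-30,0,-74],[-34,0,-84],[-36,0,-90]], dr=[[0,0,0],[0,0,0],[0,0,0],[0,0,0],[0,0,0],[0,0,0],[0,0,0],[0,0,0],[0,0,0],[0,0,0]])

```text
time: 28.73
position: [0.5754, 0.035, 0.1406]
tool_rot: [-3.083, -0.605, -0.004]
ft_force: [0.6, 0.5, -0.2]
grip_width: 0.573
grip_force: 0.0
```

>>> send_rows(xyz=[[-5,0,-2],[-15,0,-5],[-30,0,-10],[-45,0,-15],[-60,0,-20],[-75,0,-25],[-90,0,-30],[-95,0,-33],[-98,0,-35],[-98,0,-35]], dr=[[0,0,0],[0,0,0],[0,0,0],[0,0,0],[0,0,0],[0,0,0],[0,0,0],[0,0,0],[0,0,0],[0,0,0]])

```text
time: 29.57
position: [0.4843, -0.0018, 0.1736]
tool_rot: [-3.082, -0.605, -0.001]
ft_force: [0.3, -0.2, 0.1]
grip_width: 0.577
grip_force: 0.0
```

Run:
```python
from h import *
print(get_state()['position'],get_state()['ft_force'])
w=get_image('wrist')[:,:,::-1]; t=get_image('top')[:,:,::-1]; s=get_image('side')[:,:,::-1]
o=np.zeros((600,800,3),np.uint8); o[:300,:400]=cv2.resize(w,(400,300)); o[:300,400:]=cv2.resize(t[100:250,190:390],(400,300)); o[300:,:400]=cv2.resize(s[180:330,260:460],(400,300)); cv2.imwrite('pics/c7.png',o)
```

```text
[ 0.48431607 -0.0018147   0.17362159] [ 0.26432915 -0.20210252  0.14127977]
```

View pics/c7.png

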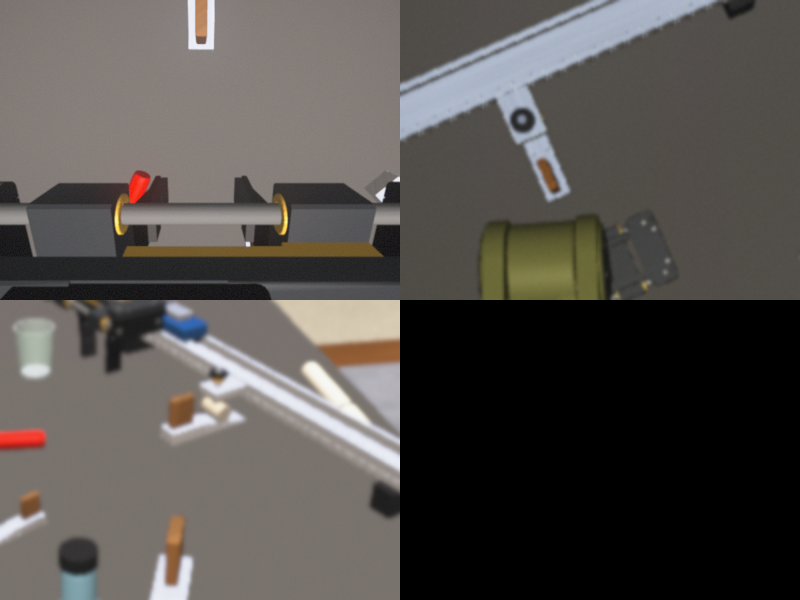

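The views show the blade flat and centred under the nose, in line with the arm, and the robot is clear of everything. I'm handing in.

```bash
python3 -c "
from bench import *
print(close_job())"
```

```text
the job is handed in; nothing more can be done
None
```

The middle-sized blade is wedged flat, straight and centred under the foot; measured drag was about 7.8 N at release, the gripper is clear of everything, and the job was handed in at about 30 s of the 58 s limit.

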